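Garlic into the bowl with sprung tongs

TASK

Draw the sprung steel tongs out of their holder, lay them flat on the table clear of it and let go, then take them again across the black grips so that you can squeeze them. With the tongs pick up the garlic bulb, which your own fingers must not touch, and let it go in the bowl that stands alone on the table top, not one on the round tray. Finally lay the tongs flat on the table again, clear of the holder and the bowl, and let go; leave the sweet potato and the bowl where they stand.

Things in the scene. Friction and masses are not known exactly. Their poses are not given: they have to be found in the camera images.
- tongs: Sprung steel serving tongs, 216 mm long, 32 mm tall, about 0.09 kg. Origin: under the hinge block, on the underside; x to the tips, y to the left arm, z up. Solid block 36 (x) by 26 mm (y), 32 tall, centred on the origin. Two arms open level, moving together. Paddles at x 162 to 198 mm, 28 mm tall from the underside, 5 thick. Free: 57 mm wide over the grips, 88 clear between the paddles, 100 overall.
- tongs_left (a joint): Opening of each arm, rad: 0 shut, 0.178 sprung fully open, about 0.04 in the holder. Gap between paddles = 24 mm + 360 mm x value; width over the grips = 29 mm + 160 mm x value. Spring: 0.49 N m at 0.178, 0.68 at 0.13, 0.91 at 0.072, 1.04 at 0.04.
- tongs_head (a point): Middle of the solid hinge block, 16 mm above the tongs' underside; 26 mm across (tongs' y), solid, so gripping it does not squeeze the arms. Axes as the tongs.
- tongs_grip (a point): Middle between the two black grips, 80 mm from the hinge, 16 mm above the underside; grips 44 mm long, 1 to 27 mm up. Free width 57 mm. Squeezed to 50 mm (8 N) they can be carried, paddles still 71 mm apart; at about 40 mm the paddles meet a 50 mm thing (spring 11 N; more force goes into the thing). Axes as the tongs.
- tongs_tips (a point): Middle between the two paddles, 180 mm from the hinge, 16 mm above the underside. Axes as the tongs.
- holder: Fixed low steel sleeve on the table: 145 mm long, 56 mm wide, 46 mm tall, inside 50 wide and 43 high, no floor. Origin: on the table under the mouth; x runs into the sleeve. The tongs start in it, tips inside, pressed on its walls, hinge axis 60 to 70 mm outside the mouth. Pull them straight out along -x, 160 mm or more, against up to 20 N. The table's front edge is near, at x = 0.387.
- holder_mouth (a point): Middle of the sleeve's mouth, 16 mm above the table. Axes as the holder.
- garlic: A whole garlic bulb with a pointed top, 49 x 50 mm across, 51 mm tall, 25 g. Origin: centre of its underside.
- bowl: Dark speckled round bowl, empty, alone on the bare table top left of the round tray (the similar bowls on the tray are not meant), 124 mm across the rim, 56 mm tall, 0.16 kg, inner floor 9 mm up, loose. Origin: centre of its underside.
- sweet_potato: A sweet potato, 38 x 86 x 39 mm, lying; stays where it is. Origin: centre of its underside, y along its length.

How it is judged:
On the way, in this order (a step that is already met when the one before it is completed fails the run):
1. the tongs are out of the holder, sprung open, lying flat on the table and let go (height (world z) of tongs below 0.008 m and angle between tongs's own z axis and vertical below 0.1 rad and linear speed of tongs below 0.03 m/s and contact force between the fingers and tongs below 0.2 N and horizontal distance between tongs_tips and holder_mouth above 0.03 m and x of tongs_tips in the frame of holder below -0.01 m and value of joint tongs_left above 0.15 rad), for 0.2 s.
2. the garlic is held up in the squeezed tongs, at least 30 mm off the table (height (world z) of garlic above 0.03 m and contact force between each of garlic, the fingers and tongs above 0.5 N), for 0.3 s.
3. the garlic lies in the bowl, let go by the tongs (horizontal distance between garlic and bowl below 0.035 m and height (world z) of garlic below 0.045 m and contact force between garlic and tongs below 0.05 N), for 0.2 s.
At the end, for the whole second after the job is handed in: The garlic rests in the upright bowl (centres within 35 mm, underside below 45 mm), clear of the tongs; the tongs lie flat on the table (within 8 mm and 0.1 rad), at rest, sprung open, let go, the tips outside the holder and at least 30 mm from its mouth, not touching the bowl (all of step 1 and all of step 3 and linear speed of garlic below 0.03 m/s and angle between bowl's own z axis and vertical below 0.15 rad and contact force between tongs and bowl below 0.2 N).
It fails at once if the fingers touched the garlic (contact force between the fingers and garlic above 0.5 N).
It fails at once if the sweet potato was moved more than 30 mm (distance of sweet_potato from where it was at the start of the episode above 0.03 m).
It fails at once if the bowl was moved more than 40 mm (distance of bowl from where it was at the start of the episode above 0.04 m).
It also fails if it takes over 64 s, if anything falls off the work surface, if the arm or the gripper's body presses on something with over 40 N, if the wrist force passes 120 N, or if a joint passes its speed limit or range.

ROBOT

A 7-joint arm with a two-finger parallel gripper is mounted at the origin on a cart in front of the work surface, level with it; the furniture and walls round the work are solid. World frame = base frame: x ahead of the robot, y to its left, z up, the work surface at z = 0. Lengths are in m, angles in rad, forces in N, time in s.
With the tool pointing down it reaches from about 0.4 to 0.85 m from the base axis. Payload 4.5 kg.
Tool frame: the origin (TCP) lies at the very end of the fingers, on their centre line; the grasp point (between the pads) lies 19 mm behind it (manip.grip_point_offset is the distance from the TCP to the grasp point, in m); z points along the fingers, y is the line along which they close (so a half turn about z gives the same grasp; the last joint's range is limited). The gripper opens to 85 mm and grips with 20 to 120 N. Pads are 22 mm wide; open, the fingers measure 114 mm over their backs; the gripper's body (76 mm by 85 mm) begins 54 mm behind the grasp point. The pads swing forward as they close: fully open they stand 13 mm farther back than shut.
Start: joints at [-1.181, 0.689, -0.195, 1.565, 0.157, 0.902, -0.215], TCP at [0.218, 0.586, 0.231] pointing down, gripper open.
Joint ranges: [-3.01, 3.01], [-0.46, 2.08], [-1.47, 1.51], [0.13, 2.56], [-1, 4.14], [0.04, 2.09], [-2.66, 2.66]. Speed limits (rad/s): [2.57, 2.57, 3.14, 3.14, 3.14, 3.14, 3.14].

INTERFACE

Orientations are given as a unit quaternion [w, x, y, z].
In Python, from workcell import manip gives the robot as it stands. The module is installed in compiled form; this text tells all that it offers.
- The arm moves only by the shell command python3 -m crank 'ROWS' [OPENING] [FORCE]. ROWS is JSON, a list of rows, each a list of 6 numbers: the shift along the tool's x, y, z as a fraction of full scale, then the turn, a rotation vector about the tool's x, y, z as a fraction of full scale. In form: [[dx, dy, dz, ax, ay, az], ...]. A call has 1 to 10 rows; each row is the pose to reach, as a shift and turn from the pose commanded when the call began, along the tool's axes at that moment; what a row does not reach only later rows make up. Full scale, the value 1, is 0.2 m for a shift and pi/4 rad for a turn. A row lasts 1/12 s, in which the tool goes at most 41.7 mm and 7.16 degrees, less where a joint would pass 70% of its speed; a pose out of reach is approached as far as the arm can. A call with a number of a shift or a turn outside -1 to 1 is refused whole. A call with a gripper value outside its range is refused whole. OPENING is the opening, from 0 (shut) to 1 (fully open), set as the call begins (- or left out, the last holds). The fingers move at their own pace and stop on an object; FORCE is the grip in N (left out, the last holds). Time passes only in rows, so rows that repeat a pose let the fingers close. It gives the time, the measured TCP pose, the force, the opening and the grip force at its end, in the units of the state.
- manip.observe(): the state, without advancing time (a new reading comes with each control period).
- manip.read_camera(name): name is "side" or "top"; returns a dict with "image" (400x640x3 uint8, red, green, blue), "range_z" (400x640 float32, m along the optical axis (not along the pixel's ray), 0 where there is no reading), "K" (3x3 intrinsics, pixels), "k1" (the pictures are not rectified: a ray, as slopes to the right and down, at radius r is drawn at 1 + k1 r^2 times it, then the intrinsics apply), "rvec" (rotation vector, rad) and "tvec" (3), from world to camera coordinates, as OpenCV has them. Camera axes: x right, y down, z forward; pixel columns grow to the right and rows downward; lengths in m; the calibration is good to about 2 mm. A picture is of the moment at which its call begins.
- manip.job_done(): hands the job in; it is judged then, once.
The state is a dict: "time_s": time; "joint_pos": joint angles; "joint_velocities": joint speeds; "joint_torque": joint torques, N m; "tcp_pos": TCP position; "ee_rot": TCP orientation; "force": force on the tool from outside, world axes, zero at the start; "wrist_torque": the same for the moment, N m; "width": opening from 0.0 (shut) to 1.0 (fully open); "gripper_force": force on a finger pad.
Only numpy, scipy, OpenCV 4.12 (cv2) and the standard library are available. Lean on these libraries where they do the work, as an engineer would, in place of code of your own. Each camera call takes 0.05 s, during which the arm holds its last target. There are 200 camera calls.

## Working session

There is one attempt and no reset: what is moved stays moved. The work goes in short steps, Python scripts to look and compute and a shell command to move; the robot and the scene stay as the last step left them, time stands still between calls to the robot, and variables do not carry over. Pictures are saved under pics/ and viewed, at most 10 in all, crops included, and the job is handed in when it is done.

```bash
mkdir -p pics; cat > h.py <<'E'
import numpy as np,cv2
from scipy.spatial.transform import Rotation as R
from workcell import manip
def cam(n,f=None):
    c=manip.read_camera(n)
    if f: cv2.imwrite(f,c["image"][:,:,::-1])
    np.savez(f'/tmp/{n}.npz',**c); return c
def world(c,u,v):
    K=np.array(c["K"]);d=np.array([[[u,v]]],float)
    p=cv2.undistortPoints(d,K,np.array([float(c["k1"]),0,0,0]))[0,0]
    z=np.median(c["range_z"][int(v)-1:int(v)+2,int(u)-1:int(u)+2])
    M=R.from_rotvec(np.ravel(c["rvec"])).as_matrix();t=np.ravel(c["tvec"])
    ray=M.T@np.array([p[0],p[1],1]); o=-M.T@t
    return o+ray*z, o, ray
def atz(c,u,v,z):
    _,o,r=world(c,u,v); return o+r*(z-o[2])/r[2]
def cloud(c):
    K=np.array(c["K"]);v,u=np.mgrid[0:400,0:640]
    p=cv2.undistortPoints(np.stack([u,v],-1).reshape(-1,1,2).astype(float),K,np.array([float(c["k1"]),0,0,0]))[:,0]
    z=c["range_z"].reshape(-1,1);P=np.c_[p,np.ones(len(p))]*z
    M=R.from_rotvec(np.ravel(c["rvec"])).as_matrix()
    W=(P-np.ravel(c["tvec"]))@M; W[z[:,0]<=0]=np.nan
    return W.reshape(400,640,3)
def st():
    s=manip.observe();q=s["ee_rot"];m=R.from_quat([q[1],q[2],q[3],q[0]]).as_matrix()
    return s,np.array(s["tcp_pos"]),m
E
python3 - <<'E'
from h import *
a=cam("top","pics/t0.png");b=cam("side","pics/s0.png")
s,p,m=st();print(s,m)
for c in(a,b):print(c["k1"],c["tvec"],c["rvec"])
E
```

```text
{'time_s': 0.1, 'joint_pos': array([-1.18120044,  0.68991242, -0.19451984,  1.56626268,  0.15729374,
        0.90248716, -0.2150903 ]), 'joint_velocities': array([ 0.00014793, -0.00219279,  0.001039  , -0.00256624,  0.00071808,
       -0.0021957 , -0.00171956]), 'joint_torque': array([-3.67366549e-03, -5.40596223e+01, -1.27167564e+00, -1.58983558e+01,
        9.34113690e-03,  4.40519652e-03, -1.12190517e-05]), 'tcp_pos': array([0.21754443, 0.58528589, 0.23055051]), 'ee_rot': array([-9.11803255e-05,  1.76919320e-01,  9.84224999e-01, -8.34725416e-04]), 'force': array([ 0.41098631, -0.1249949 ,  0.02148756]), 'wrist_torque': array([-0.01082796,  0.03604458, -0.04925976]), 'gripper_force': 0.0, 'width': 0.9985576953552175} [[-9.37399092e-01  3.48256684e-01 -4.74842018e-04]
 [ 3.48256988e-01  9.37397715e-01 -1.61085212e-03]
 [-1.15874195e-04 -1.67537837e-03 -9.99998590e-01]]
0.003160938924597929 [0.01043822 0.52318334 0.85739081] [ 2.17761677 -2.11470958  0.19665454]
-0.01628688821668167 [0.50520278 0.08770803 0.86530264] [ 0.30554223 -2.61562732  1.44227615]
```

View pics/t0.png

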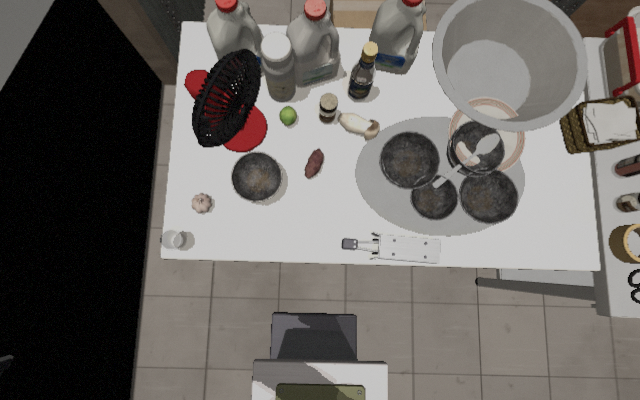

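View pics/s0.png

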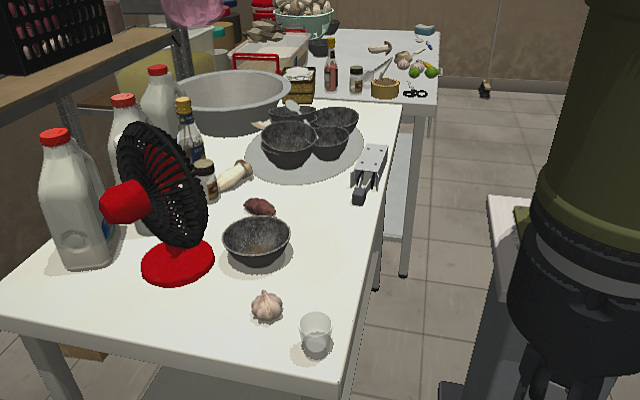

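The top view shows the tongs' hinge at about (349,243), with the sleeve to its right spanning u 376–440. The lone bowl is at (256,176), the garlic at (201,203), the sweet potato at (314,162) and a glass at (174,240).

```bash
python3 - <<'E'
from h import *
c=dict(np.load('/tmp/top.npz'));W=cloud(c)
for n,u,v in [("head",349,243),("hol",400,247),("garlic",201,203),("glass",174,240),("table",230,230),("edge",300,258)]:
    print(n,world(c,u,v)[0].round(4))
def box(n,u0,v0,u1,v1,zl,zh):
    P=W[v0:v1,u0:u1].reshape(-1,3);P=P[(P[:,2]>zl)&(P[:,2]<zh)]
    r=cv2.minAreaRect((P[:,:2]*1000).astype(np.float32))
    print(n,len(P),P.min(0).round(3),P.max(0).round(3),P.mean(0).round(4),"rect",r,P[P[:,2]>P[:,2].max()-.006].mean(0))
box("holder",370,225,450,270,.036,.06)
box("head",338,234,360,252,.02,.06)
box("bowl",225,145,290,210,.03,.08)
box("garlic",185,188,218,220,.012,.08)
box("potato",300,145,328,182,.012,.08)
box("glass",158,225,190,255,.012,.15)
box("fan",185,45,275,160,.012,.5)
im=c["image"]
cv2.imwrite("pics/c0.png",cv2.resize(im[215:275,330:450][:,:,::-1],(780,390),interpolation=cv2.INTER_CUBIC))
E
```

```text
head [ 0.4278 -0.06    0.0328]
hol [ 0.4211 -0.1793  0.0463]
garlic [0.5123 0.2965 0.0418]
glass [0.4239 0.3621 0.0148]
table [0.4531 0.2317 0.0014]
edge [3.895e-01 5.650e-02 3.000e-04]
holder 1489 [ 0.386 -0.276  0.037] [ 0.455 -0.114  0.051] [ 0.4177 -0.1993  0.0459] rect ((417.1773681640625, -194.85000610351562), (157.9007568359375, 64.19554138183594), 85.54938507080078) [ 0.41743263 -0.19947016  0.04675488]
head 169 [ 0.414 -0.085  0.021] [ 0.44  -0.044  0.037] [ 0.4257 -0.0626  0.0307] rect ((426.4580993652344, -64.7362289428711), (41.250205993652344, 26.058927536010742), 88.86099243164062) [ 0.42576402 -0.06226237  0.03259147]
bowl 812 [0.516 0.105 0.03 ] [0.64  0.228 0.059] [0.5879 0.1729 0.0445] rect ((578.097900390625, 166.23422241210938), (123.59003448486328, 122.0284423828125), 2.4146804809570312) [0.57524202 0.16525032 0.05499618]
garlic 306 [0.491 0.278 0.016] [0.54  0.324 0.053] [0.5134 0.2984 0.0328] rect ((515.9126586914062, 301.9122314453125), (47.978816986083984, 46.038753509521484), 11.375112533569336) [0.51864938 0.29801989 0.04904375]
potato 366 [0.586 0.007 0.012] [0.665 0.051 0.041] [0.6221 0.0292 0.029 ] rect ((625.240478515625, 28.591480255126953), (36.383296966552734, 81.02210998535156), 68.94339752197266) [0.6217391  0.03102212 0.03616035]
glass 412 [0.401 0.33  0.012] [0.447 0.379 0.065] [0.4236 0.3584 0.0386] rect ((423.720947265625, 354.3471984863281), (45.97140884399414, 49.062381744384766), 1.6886210441589355) [0.42327779 0.35449656 0.06143304]
fan 7392 [0.617 0.121 0.012] [0.894 0.312 0.283] [0.7198 0.2078 0.1682] rect ((755.575927734375, 215.8517303466797), (273.0062255859375, 192.7229766845703), 2.6036839485168457) [0.71645808 0.21960948 0.27905202]
```

View pics/c0.png

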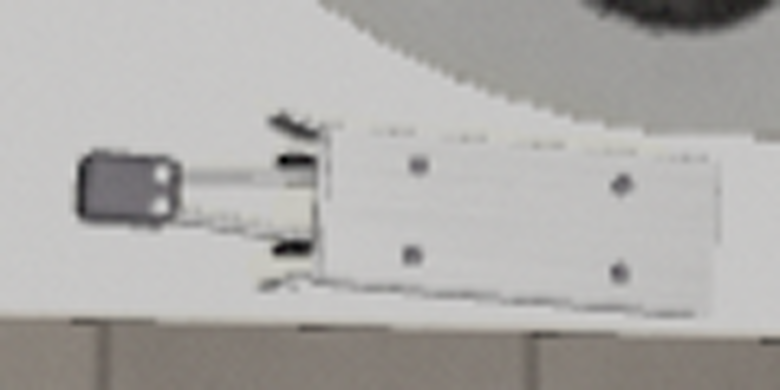

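The crop shows the block spanning (78–180,150–222), with its centre near (128,187). The black grips are at the mouth (u≈318), and the holder's bolts give its axis from (415,209) to (620,228).

```bash
python3 - <<'E'
from h import *
c=dict(np.load('/tmp/top.npz'))
f=lambda x,y,z:atz(c,330+(x+.5)/6.5-.5,215+(y+.5)/6.5-.5,z).round(4)
b1=f(415,209,.046);b2=f(620,228,.046);h=f(128,186,.032);m=f(320,203,.046)
print(b1,b2,h,m)
d=b2-b1;print("axis",np.degrees(np.arctan2(d[1],d[0])))
d=m-h;print("head->mouth",d,np.degrees(np.arctan2(d[1],d[0])))
d=f(415,254,.046)-f(417,164,.046);print(d); d=f(622,272,.046)-f(621,183,.046);print(d)
t=f(98,151,.032)-f(160,151,.032);print(t,f(160,222,.032)-f(98,222,.032))
s,p,mm=st();print(np.degrees(np.arctan2(mm[1,1],mm[0,1])))
E
```

```text
[ 0.4213 -0.1638  0.046 ] [ 0.4166 -0.2386  0.046 ] [ 0.4274 -0.0608  0.032 ] [ 0.4225 -0.1291  0.046 ]
axis -93.59540912402649
head->mouth [-0.0049 -0.0683  0.014 ] -94.10350121790609
[-0.0325  0.001   0.    ]
[-0.0321  0.0003  0.    ]
[-0.0006  0.023   0.    ] [ 0.0007 -0.0228  0.    ]
69.6192470154044
```

```bash
cat >> h.py <<'E'
def to(x,y,z,yaw,pitch=0):
    """target: tool y at world yaw (deg), tool pointing down, tilted by pitch about tool y; prints the row"""
    s,p,m=st();a=np.radians(yaw);Y=np.array([np.cos(a),np.sin(a),0]);Z=np.array([0,0,-1.]);X=np.cross(Y,Z)
    T=np.c_[X,Y,Z]@R.from_rotvec([0,np.radians(pitch),0]).as_matrix()
    r=np.r_[m.T@(np.array([x,y,z])-p)/.2,R.from_matrix(m.T@T).as_rotvec()/(np.pi/4)]
    print("row",r.round(3),"rows needed",(np.linalg.norm(r[:3])*.2/.0417).round(1),(np.linalg.norm(r[3:])*45/7.16).round(1))
    print("t",round(s["time_s"],2),"tcp",p.round(4),"F",np.round(s["force"],1),"w",round(s["width"],3),"gf",round(s["gripper_force"],1),"q",np.round(s["joint_pos"],2))
E
c="python3 -m crank"
$c '[[-0.7,-0.89,0,0,0,0],[-0.7,-0.89,0,0,0,0],[-0.7,-0.89,0,0,0,0],[-0.7,-0.89,0,0,0,0],[-0.7,-0.89,0,0,0,0],[-0.7,-0.89,0,0,0,0]]' 1 20
$c '[[-0.7,-0.89,0,0,0,0.8],[-0.7,-0.89,0,0,0,0.8],[-0.7,-0.89,0,0,0,0.8],[-0.7,-0.89,0,0,0,0.8],[-0.7,-0.89,0,0,0,0.8],[-0.7,-0.89,0,0,0,0.8],[-0.7,-0.89,0,0,0,0.8]]'
python3 -c "
from h import *
to(.427,-.061,.1,-3.6)"
```

```text
time_s: 0.6
tcp_pos: [0.2884, 0.3632, 0.2308]
ee_rot: [0.0, 0.18, 0.984, -0.003]
force: [-0.7, -0.7, 0.2]
width: 1.0
gripper_force: 0.0
time_s: 1.18
tcp_pos: [0.3567, 0.1496, 0.2312]
ee_rot: [0.0, 0.476, 0.879, -0.002]
force: [-0.1, 0.6, 0.7]
width: 0.996
gripper_force: 0.0
row [-1.073 -0.279  0.659 -0.002  0.004  0.816] rows needed 6.2 5.1
t 1.18 tcp [0.3567 0.1496 0.2312] F [-0.1  0.6  0.7] w 0.996 gf 0.0 q [-0.47  0.4  -0.06  2.24  0.06  0.51 -0.  ]
```

```bash

python3 -m crank '[[-1,-0.28,0.3,0,0,0.82],[-1,-0.28,0.6,0,0,0.82],[-1,-0.28,0.66,0,0,0.82],[-1,-0.28,0.66,0,0,0.82],[-1,-0.28,0.66,0,0,0.82],[-1,-0.28,0.66,0,0,0.82],[-1,-0.28,0.66,0,0,0.82],[-1,-0.28,0.66,0,0,0.82],[-1,-0.28,0.66,0,0,0.82]]'
python3 - <<'E'
from h import *
to(.4273,-.061,.006,-3.6)
c=cam("top")
im=c["image"]
cv2.imwrite("pics/c1.png",cv2.resize(im[205:285,300:420][:,:,::-1],(780,520),interpolation=cv2.INTER_CUBIC))
E
```

```text
time_s: 1.93
tcp_pos: [0.4202, -0.0416, 0.0991]
ee_rot: [-0.001, 0.726, 0.687, 0.0]
force: [-0.3, 0.4, 0.0]
width: 1.002
gripper_force: 0.0
row [-0.095  0.041  0.465 -0.001 -0.001  0.009] rows needed 2.3 0.1
t 1.93 tcp [ 0.4202 -0.0416  0.0991] F [-0.3  0.4  0. ] w 1.002 gf 0.0 q [-0.02  0.71  0.01  2.28 -0.06  0.15 -0.  ]
```

View pics/c1.png

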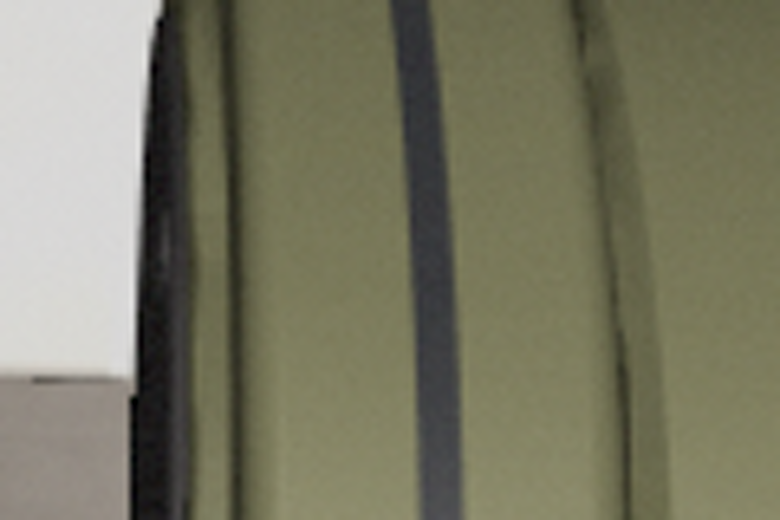

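The arm hides the tongs from above in this picture. I'll rely on the first measurement and go down.

```bash

python3 -m crank '[[-0.1,0.04,0,0,0,0.01],[-0.1,0.04,0.15,0,0,0.01],[-0.1,0.04,0.3,0,0,0.01],[-0.1,0.04,0.4,0,0,0.01],[-0.1,0.04,0.46,0,0,0.01],[-0.1,0.04,0.46,0,0,0.01]]' 1 70
python3 -m crank '[[0,0,0,0,0,0],[0,0,0,0,0,0],[0,0,0,0,0,0],[0,0,0,0,0,0],[0,0,0,0,0,0],[0,0,0,0,0,0],[0,0,0,0,0,0],[0,0,0,0,0,0]]' 0 70
python3 -c "
from h import *
to(.4273,-.061,.006,-3.6)"
```

```text
time_s: 2.48
tcp_pos: [0.4287, -0.0611, 0.0259]
ee_rot: [-0.013, 0.728, 0.685, -0.009]
force: [-0.9, -0.0, 0.2]
width: 1.001
gripper_force: 0.0
time_s: 3.15
tcp_pos: [0.4281, -0.0629, 0.0267]
ee_rot: [-0.013, 0.729, 0.684, -0.01]
force: [0.2, 0.0, 8.3]
width: 0.266
gripper_force: 68.3
row [ 0.009 -0.001  0.104 -0.041 -0.005 -0.001] rows needed 0.5 0.3
t 3.15 tcp [ 0.4281 -0.0629  0.0267] F [0.2 0.  8.3] w 0.266 gf 68.3 q [ 0.07  0.88 -0.05  2.24  0.53  0.06 -0.55]
```

```bash

python3 -m crank '[[0.03,0,0,0,0,0],[0.06,0,0,0,0,0],[0.09,0,0,0,0,0],[0.12,0,0,0,0,0],[0.15,0,0,0,0,0],[0.15,0,0,0,0,0]]'
python3 - <<'E'
from h import *
to(.4273,-.061,.006,-3.6)
cam("side","pics/s1.png")
E
```

```text
time_s: 3.65
tcp_pos: [0.4293, -0.038, 0.0269]
ee_rot: [-0.011, 0.731, 0.682, -0.013]
force: [-0.1, -10.0, 8.0]
width: 0.272
gripper_force: 68.7
row [-0.115  0.002  0.105 -0.043  0.005 -0.008] rows needed 0.7 0.3
t 3.65 tcp [ 0.4293 -0.038   0.0269] F [ -0.1 -10.    8. ] w 0.272 gf 68.7 q [ 0.    0.88 -0.04  2.24  0.51  0.06 -0.6 ]
```

View pics/s1.png

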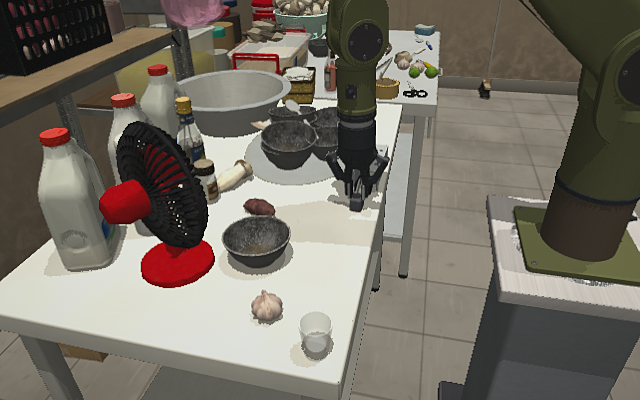

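The side view shows the hinge block in the fingers at about (357,205), and the −10 N along y means the tongs are coming along. I'll keep pulling.

```bash

python3 -m crank '[[0.04,0,0,0,0,0],[0.08,0,0,0,0,0],[0.12,0,0,0,0,0],[0.16,0,0,0,0,0],[0.2,0,0,0,0,0],[0.24,0,0,0,0,0],[0.28,0,0,0,0,0]]'
python3 -m crank '[[0.04,0,0,0,0,0],[0.08,0,0,0,0,0],[0.12,0,0,0,0,0],[0.16,0,0,0,0,0],[0.2,0,0,0,0,0],[0.24,0,0,0,0,0],[0.28,0,0,0,0,0]]'
python3 -c "
from h import *
to(.445,.2,.03,-3.6)"
```

```text
time_s: 4.28
tcp_pos: [0.4323, 0.0166, 0.027]
ee_rot: [-0.011, 0.732, 0.682, -0.014]
force: [0.5, -12.3, 5.6]
width: 0.27
gripper_force: 68.6
time_s: 4.87
tcp_pos: [0.4362, 0.0749, 0.0269]
ee_rot: [-0.012, 0.731, 0.683, -0.013]
force: [-0.5, -3.3, 3.5]
width: 0.276
gripper_force: 68.6
row [ 0.627  0.001 -0.017 -0.044  0.003 -0.007] rows needed 3.0 0.3
t 4.87 tcp [0.4362 0.0749 0.0269] F [-0.5 -3.3  3.5] w 0.276 gf 68.6 q [-0.23  0.88 -0.06  2.21  0.4   0.09 -0.73]
```

```bash

python3 -m crank '[[0.06,0,0,0,0,0],[0.12,0,0,0,0,0],[0.18,0,0,0,0,0],[0.24,0,0,0,0,0],[0.3,0,0,0,0,0],[0.4,0.06,0,0,0,0],[0.46,0.12,0,0,0,0],[0.5,0.15,0,0,0,0],[0.5,0.15,0,0,0,0],[0.5,0.15,0,0,0,0]]'
python3 - <<'E'
from h import *
to(.46,.19,.03,-3.6)
c=cam("side")
cv2.imwrite("pics/s2.png",cv2.resize(c["image"][130:280,260:430][:,:,::-1],(680,600),interpolation=cv2.INTER_CUBIC))
E
```

```text
time_s: 5.7
tcp_pos: [0.4636, 0.1676, 0.0268]
ee_rot: [-0.013, 0.73, 0.683, -0.023]
force: [-13.2, -15.7, 33.1]
width: 0.278
gripper_force: 72.5
row [ 0.111 -0.026 -0.016 -0.065  0.019 -0.005] rows needed 0.6 0.4
t 5.7 tcp [0.4636 0.1676 0.0268] F [-13.2 -15.7  33.1] w 0.278 gf 72.5 q [-0.36  0.9  -0.12  2.04  0.31  0.27 -0.81]
```

View pics/s2.png

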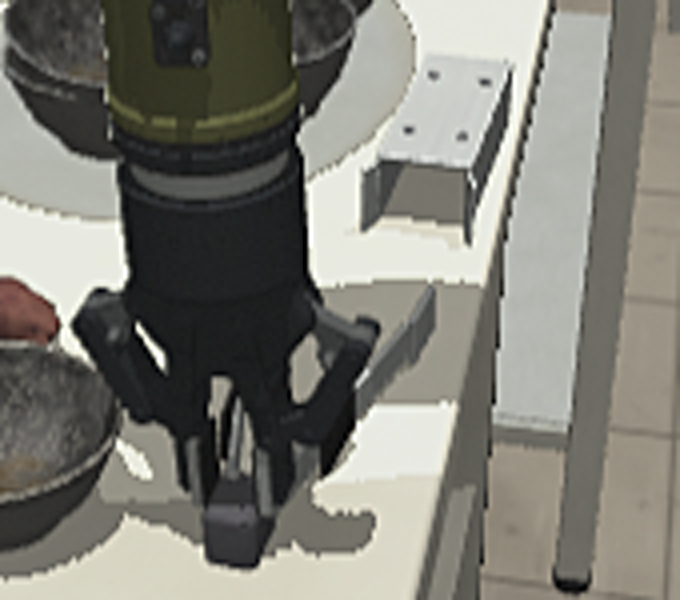

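The tongs are out and sprung open, lying clear of the mouth. The arm is pressing down with 33 N, so I'll take that off and open only partway, because the bowl is near.

```bash

python3 -m crank '[[0,-0.03,-0.05,0,0,0],[0,-0.06,-0.1,0,0,0],[0,-0.06,-0.1,0,0,0]]'
python3 -m crank '[[0,0,0,0,0,0],[0,0,0,0,0,0],[0,0,0,0,0,0],[0,0,0,0,0,0]]' 0.5 20
python3 -m crank '[[0,0,-0.1,0,0,0],[0,0,-0.3,0,0,0],[0,0,-0.5,0,0,0],[0,0,-0.7,0,0,0],[0,0,-0.7,0,0,0]]'
python3 -m crank '[[-0.6,-0.6,-0.7,0,0,0],[-0.6,-0.6,-0.7,0,0,0],[-0.6,-0.6,-0.7,0,0,0],[-0.6,-0.6,-0.7,0,0,0],[-0.6,-0.6,-0.7,0,0,0],[-0.6,-0.6,-0.7,0,0,0],[-0.6,-0.6,-0.7,0,0,0]]' 1
python3 - <<'E'
from h import *
to(.46,.09,.2,-3.6)
c=cam("top")
cv2.imwrite("pics/c2.png",cv2.resize(c["image"][165:285,220:380][:,:,::-1],(800,600),interpolation=cv2.INTER_CUBIC))
E
```

```text
time_s: 6.0
tcp_pos: [0.4615, 0.1796, 0.0476]
ee_rot: [-0.014, 0.729, 0.685, -0.008]
force: [-0.2, 0.6, -0.7]
width: 0.274
gripper_force: 68.8
time_s: 6.33
tcp_pos: [0.462, 0.1773, 0.0457]
ee_rot: [-0.014, 0.729, 0.684, -0.01]
force: [0.0, 0.0, 0.3]
width: 0.499
gripper_force: 0.0
time_s: 6.75
tcp_pos: [0.4706, 0.1781, 0.1922]
ee_rot: [-0.012, 0.73, 0.684, -0.004]
force: [0.6, -0.1, 0.1]
width: 0.503
gripper_force: 0.0
time_s: 7.33
tcp_pos: [0.3432, 0.0619, 0.331]
ee_rot: [-0.012, 0.731, 0.683, -0.009]
force: [0.3, 0.1, 0.2]
width: 0.999
gripper_force: 0.0
row [ 0.178  0.593  0.638 -0.038 -0.004 -0.006] rows needed 4.3 0.2
t 7.33 tcp [0.3432 0.0619 0.331 ] F [0.3 0.1 0.2] w 0.999 gf 0.0 q [-0.01  0.2  -0.35  2.13  0.07  0.85 -0.47]
```

View pics/c2.png

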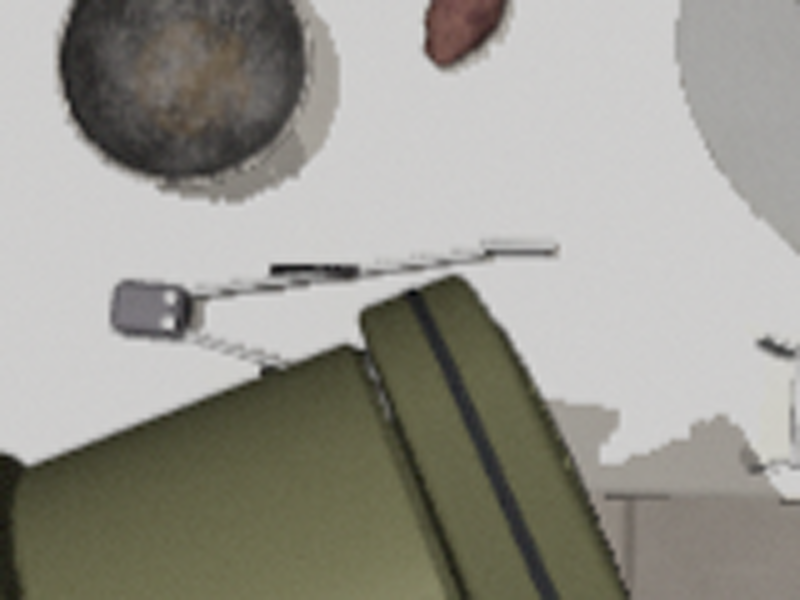

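The block sits at crop (151,307), the left grip at (315,270) and the left paddle at (520,247). The bowl is clear of them.

```bash
python3 - <<'E'
from h import *
c=dict(np.load('/tmp/top.npz'));W=cloud(c)
f=lambda x,y,z:atz(c,220+(x+.5)/5-.5,165+(y+.5)/5-.5,z)
b=f(151,307,.032);p=f(520,247,.028);g=f(315,268,.027)
for q,X,Y in((p,180,46.5),(g,80,27)):
    d=(q-b)[:2];print(q.round(4),np.linalg.norm(d),np.hypot(X,Y),np.degrees(np.arctan2(d[1],d[0])-np.arctan2(Y,X)))
d=f(185,288,.032)-f(125,283,.032);print(b.round(4),np.degrees(np.arctan2(d[1],d[0])))
for n,u0,v0,u1,v1,l,h in(("bowl",225,145,290,210,.03,.08),("garlic",185,188,218,220,.012,.08)):
    P=W[v0:v1,u0:u1].reshape(-1,3);P=P[(P[:,2]>l)&(P[:,2]<h)];print(n,cv2.minAreaRect((P[:,:2]*1000).astype(np.float32)))
E
```

```text
[0.4966 0.0022 0.028 ] 0.180063147620286 185.9092520559426 -93.29602996083392
[0.4834 0.1014 0.027 ] 0.08042587743218672 84.43340571124678 -92.9426711273318
[0.4616 0.1789 0.032 ] -93.07971893664464
bowl ((578.348388671875, 166.1077880859375), (123.33869171142578, 121.90805053710938), 3.950051784515381)
garlic ((515.3966064453125, 301.7637939453125), (47.92658233642578, 46.231815338134766), 10.972352981567383)
```

```bash

python3 -m crank '[[0.2,0.6,0.65,-0.04,0,-0.01],[0.2,0.6,0.65,-0.04,0,-0.01],[0.2,0.6,0.65,-0.04,0,-0.01],[0.2,0.6,0.65,-0.04,0,-0.01],[0.2,0.6,0.65,-0.04,0,-0.01],[0.2,0.6,0.65,-0.04,0,-0.01],[0.2,0.6,0.65,-0.04,0,-0.01]]' 1 20
python3 -c "
from h import *
to(.4573,.101,.003,-3.1)"
```

```text
time_s: 7.97
tcp_pos: [0.4609, 0.0974, 0.1937]
ee_rot: [-0.003, 0.726, 0.687, -0.001]
force: [-0.6, -0.3, 0.3]
width: 0.998
gripper_force: 0.0
row [ 0.014 -0.013  0.954 -0.008 -0.004 -0.001] rows needed 4.6 0.1
t 7.97 tcp [0.4609 0.0974 0.1937] F [-0.6 -0.3  0.3] w 0.998 gf 0.0 q [-0.13  0.56 -0.27  2.05  0.26  0.56 -0.63]
```

```bash

python3 -m crank '[[0.014,-0.015,0.2,0,0,0],[0.014,-0.015,0.4,0,0,0],[0.014,-0.015,0.55,0,0,0],[0.014,-0.015,0.68,0,0,0],[0.014,-0.015,0.78,0,0,0],[0.014,-0.015,0.87,0,0,0],[0.014,-0.015,0.92,0,0,0],[0.014,-0.015,0.95,0,0,0],[0.014,-0.015,0.95,0,0,0]]' 1 20
python3 -m crank '[[0,0,0,0,0,0],[0,0,0,0,0,0]]' 0.72
python3 -c "
from h import *
to(.4573,.101,.003,-3.1)"
```

```text
time_s: 8.72
tcp_pos: [0.4581, 0.1003, 0.0057]
ee_rot: [-0.002, 0.727, 0.687, 0.0]
force: [0.2, 1.4, -0.3]
width: 0.996
gripper_force: 0.0
time_s: 8.88
tcp_pos: [0.4589, 0.1001, 0.0068]
ee_rot: [-0.002, 0.727, 0.687, 0.001]
force: [0.1, 0.1, -0.7]
width: 0.748
gripper_force: 0.0
row [ 0.004 -0.008  0.019 -0.001 -0.006 -0.003] rows needed 0.1 0.0
t 8.88 tcp [0.4589 0.1001 0.0068] F [ 0.1  0.1 -0.7] w 0.748 gf 0.0 q [-0.29  0.93 -0.03  2.17  0.41  0.05 -0.77]
```

```bash

python3 -m crank '[[0,0,0,0,0,0],[0,0,0,0,0,0],[0,0,0,0,0,0]]' 0.62
python3 -m crank '[[0,0,0,0,0,0],[0,0,0,0,0,0],[0,0,0,0,0,0]]' 0.565
python3 -c "
from h import *
to(.4573,.101,.003,-3.1)"
```

```text
time_s: 9.13
tcp_pos: [0.4589, 0.0997, 0.0073]
ee_rot: [-0.001, 0.727, 0.687, 0.001]
force: [-1.8, -0.8, 8.7]
width: 0.623
gripper_force: 9.5
time_s: 9.38
tcp_pos: [0.459, 0.0995, 0.0076]
ee_rot: [-0.001, 0.727, 0.687, 0.001]
force: [-0.6, -1.1, 12.5]
width: 0.566
gripper_force: 11.9
row [ 0.007 -0.009  0.023 -0.    -0.005 -0.004] rows needed 0.1 0.0
t 9.38 tcp [0.459  0.0995 0.0076] F [-0.6 -1.1 12.5] w 0.566 gf 11.9 q [-0.29  0.92 -0.03  2.17  0.41  0.05 -0.77]
```

```bash

python3 -m crank '[[0,0,-0.05,0,0,0],[0,0,-0.15,0,0,0],[0,0,-0.3,0,0,0],[0,0,-0.45,0,0,0],[0,0,-0.6,0,0,0],[0,0,-0.75,0,0,0],[0,0,-0.75,0,0,0]]'
python3 - <<'E'
from h import *
to(.446,.229,.16,135)
c=cam("top");W=cloud(c)
m=(W[:,:,2]>.1)&(W[:,:,2]<.25)&(W[:,:,1]<.06)&(W[:,:,1]>-.08)&(W[:,:,0]<.6)
P=W[m];print(len(P));
cv2.imwrite("pics/c3.png",cv2.resize(c["image"][165:285,220:380][:,:,::-1],(800,600),interpolation=cv2.INTER_CUBIC))
E
```

```text
time_s: 9.97
tcp_pos: [0.4614, 0.1, 0.1613]
ee_rot: [0.0, 0.727, 0.687, 0.005]
force: [0.8, 0.0, 0.2]
width: 0.567
gripper_force: 7.9
row [ 0.639 -0.114  0.01   0.015  0.007 -3.073] rows needed 3.1 19.3
t 9.97 tcp [0.4614 0.1    0.1613] F [0.8 0.  0.2] w 0.567 gf 7.9 q [-0.15  0.62 -0.25  2.09  0.32  0.46 -0.7 ]
0
```

View pics/c3.png

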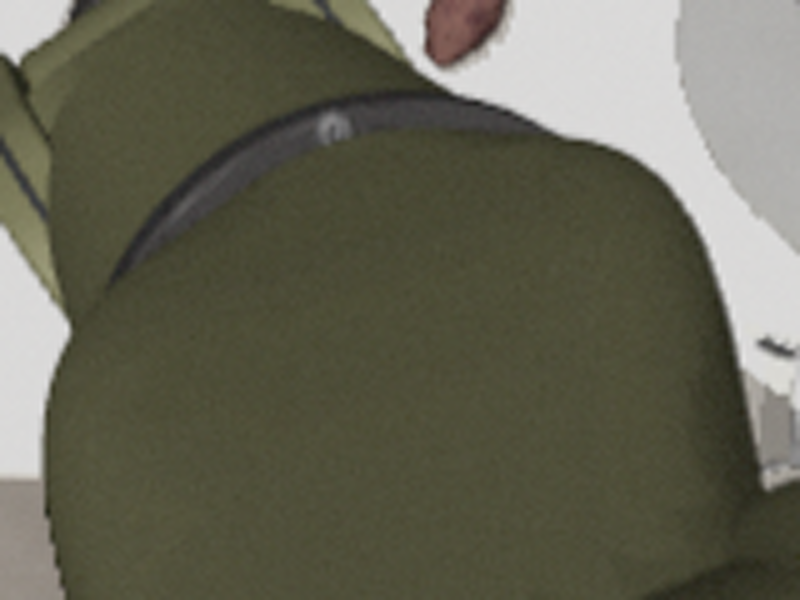

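The arm hides everything in the top view, but the gripper reads 7.9 N, so the tongs are held. I'll turn and move toward the garlic.

```bash

python3 -m crank '[[0.2,-0.04,0,0,0,-0.16],[0.4,-0.08,0,0,0,-0.32],[0.6,-0.11,0,0,0,-0.48],[0.64,-0.11,0,0,0,-0.64],[0.64,-0.11,0,0,0,-0.8],[0.64,-0.11,0,0,0,-0.95]]'
python3 -m crank '[[0,0,0,0,0,-0.16],[0,0,0,0,0,-0.32],[0,0,0,0,0,-0.48],[0,0,0,0,0,-0.64],[0,0,0,0,0,-0.8],[0,0,0,0,0,-0.95]]'
python3 -m crank '[[0,0,0,0,0,-0.16],[0,0,0,0,0,-0.32],[0,0,0,0,0,-0.48],[0,0,0,0,0,-0.64],[0,0,0,0,0,-0.8],[0,0,0,0,0,-0.95],[0,0,0,0,0,-0.95]]'
python3 - <<'E'
from h import *
to(.446,.229,.16,135)
c=cam("side")
cv2.imwrite("pics/s3.png",cv2.resize(c["image"][130:370,180:500][:,:,::-1],(800,600),interpolation=cv2.INTER_CUBIC))
E
```

```text
time_s: 10.52
tcp_pos: [0.4429, 0.2295, 0.1557]
ee_rot: [-0.002, 0.422, 0.906, 0.001]
force: [0.2, -0.3, -0.7]
width: 0.567
gripper_force: 7.9
time_s: 11.02
tcp_pos: [0.4433, 0.2277, 0.1556]
ee_rot: [-0.002, 0.064, 0.998, 0.001]
force: [0.5, 0.3, -0.9]
width: 0.566
gripper_force: 7.9
time_s: 11.6
tcp_pos: [0.4433, 0.2276, 0.1553]
ee_rot: [-0.002, -0.302, 0.953, 0.002]
force: [0.6, -0.3, -1.3]
width: 0.569
gripper_force: 7.9
row [-0.015 -0.002 -0.023  0.006 -0.002 -0.218] rows needed 0.1 1.4
t 11.6 tcp [0.4433 0.2276 0.1553] F [ 0.6 -0.3 -1.3] w 0.569 gf 7.9 q [-0.06  0.78 -0.85  2.    0.85  0.77  0.76]
```

View pics/s3.png

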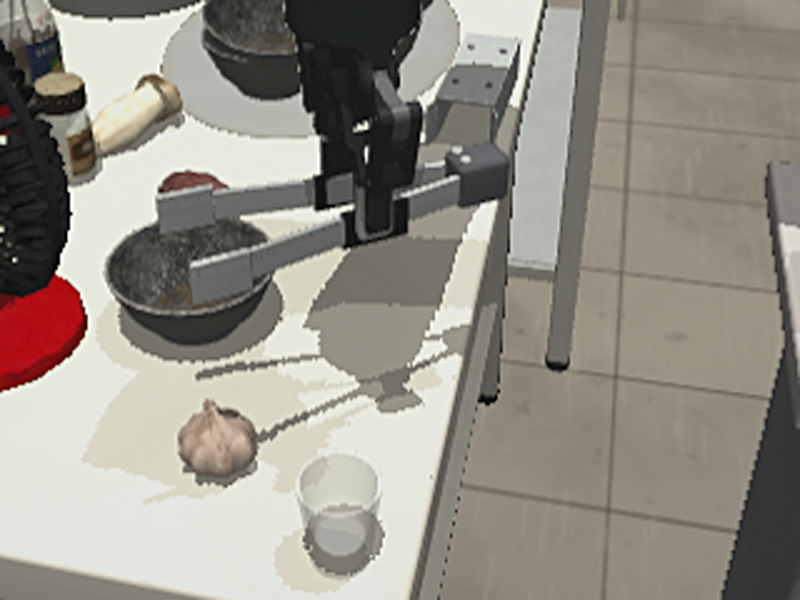

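The tongs are held squarely by the black grips, paddles at crop (225,275) and (187,208), the block's top at (478,155). The garlic is at (217,445). I'll take the paddle positions from the range data.

```bash
python3 - <<'E'
from h import *
c=dict(np.load('/tmp/side.npz'));W=cloud(c)
g=lambda x,y:world(c,180+(x+.5)/2.5-.5,130+(y+.5)/2.5-.5)[0]
s,p,m=st()
for n,x,y in(("near",225,275),("near top",225,258),("nearbot",225,297),("near tip",194,283),("far",187,210),("far l",163,212),("far bot",187,228),("blocktop",470,155),("blockface",480,185),("grip near",357,228),("garlic",217,445)):
    w=g(x,y);print(n,w.round(4),"tool",(m.T@(w-p)).round(4))
P=W[285:330,245:290].reshape(-1,3);P=P[(P[:,2]>.01)&(P[:,2]<.07)];print(P.min(0),P.max(0))
E
```

```text
near [0.4976 0.3157 0.1648] tool [-0.0948  0.0411 -0.0093]
near top [0.4974 0.314  0.1753] tool [-0.0936  0.0399 -0.0198]
nearbot [0.4985 0.3164 0.1498] tool [-0.096   0.0411  0.0057]
near tip [0.5117 0.3268 0.1654] tool [-0.1127  0.0422 -0.0098]
far [0.5414 0.2576 0.1636] tool [-0.0975 -0.0315 -0.0085]
far l [0.5534 0.2658 0.1659] tool [-0.112  -0.0317 -0.0107]
far bot [0.5422 0.2586 0.1509] tool [-0.0988 -0.0313  0.0043]
blocktop [0.3812 0.1821 0.1776] tool [ 0.0772 -0.0019 -0.022 ]
blockface [0.3725 0.1957 0.1652] tool [ 0.0764  0.0142 -0.0095]
grip near [0.4355 0.2599 0.1675] tool [-0.0119  0.0309 -0.0119]
garlic [0.5118 0.3188 0.0337] tool [-0.1084  0.0349  0.1218]
[0.49283943 0.28539017 0.01181393] [0.54261699 0.32950473 0.05126072]
```

```bash

python3 -m crank '[[-0.02,0,0,0,0,-0.22],[-0.02,0,0.1,0,0,-0.22],[-0.02,0,0.2,0,0,-0.22],[-0.02,0,0.3,0,0,-0.22],[-0.02,0,0.3,0,0,-0.22]]'
python3 -c "
from h import *
to(.4486,.2308,.0165,135)"
```

```text
time_s: 12.07
tcp_pos: [0.4454, 0.229, 0.0932]
ee_rot: [-0.003, -0.381, 0.925, 0.001]
force: [-0.2, 0.6, -0.3]
width: 0.566
gripper_force: 7.9
row [-0.02  -0.007  0.384  0.006 -0.007 -0.006] rows needed 1.8 0.1
t 12.07 tcp [0.4454 0.229  0.0932] F [-0.2  0.6 -0.3] w 0.566 gf 7.9 q [-0.1   0.88 -0.8   2.03  1.02  0.7   0.78]
```

```bash

python3 -m crank '[[-0.02,-0.01,0.05,0,0,0],[-0.02,-0.01,0.1,0,0,0],[-0.02,-0.01,0.16,0,0,0],[-0.02,-0.01,0.22,0,0,0],[-0.02,-0.01,0.28,0,0,0],[-0.02,-0.01,0.34,0,0,0],[-0.02,-0.01,0.38,0,0,0],[-0.02,-0.01,0.38,0,0,0]]'
python3 - <<'E'
from h import *
to(.4486,.2308,.0165,135)
c=cam("side");W=cloud(c)
P=W[285:335,245:290].reshape(-1,3);P=P[(P[:,2]>.03)&(P[:,2]<.07)];print(P.min(0),P.max(0))
cv2.imwrite("pics/s4.png",cv2.resize(c["image"][200:350,210:410][:,:,::-1],(800,600),interpolation=cv2.INTER_CUBIC))
E
```

```text
time_s: 12.73
tcp_pos: [0.4512, 0.2325, 0.0195]
ee_rot: [-0.001, -0.381, 0.924, 0.002]
force: [-0.2, -0.4, -0.0]
width: 0.565
gripper_force: 7.9
row [ 0.015  0.003  0.015  0.005  0.    -0.003] rows needed 0.1 0.0
t 12.73 tcp [0.4512 0.2325 0.0195] F [-0.2 -0.4 -0. ] w 0.565 gf 7.9 q [-0.16  1.   -0.68  2.03  1.22  0.6   0.63]
[0.47825523 0.26793123 0.03000321] [0.55826417 0.34216819 0.05196888]
```

View pics/s4.png

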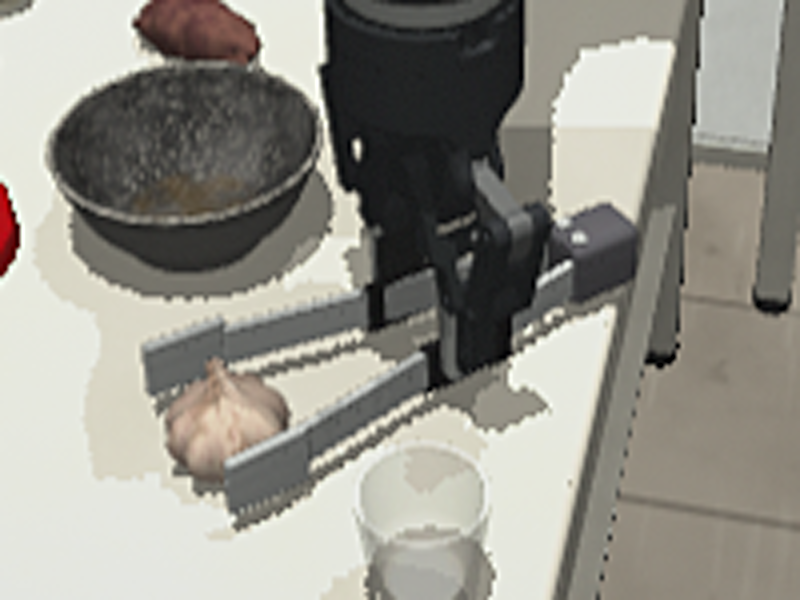

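The garlic is between the paddles at crop (225,425), well centred. I'll squeeze.

```bash

python3 -m crank '[[0,0,0,0,0,0],[0,0,0,0,0,0],[0,0,0,0,0,0],[0,0,0,0,0,0]]' 0.47 30
python3 -m crank '[[0,0,0,0,0,0],[0,0,0,0,0,0],[0,0,0,0,0,0],[0,0,0,0,0,0]]' 0.43
python3 -m crank '[[0,0,0,0,0,0],[0,0,0,0,0,0],[0,0,0,0,0,0]]' 0.4
```

```text
time_s: 13.12
tcp_pos: [0.4514, 0.2329, 0.0208]
ee_rot: [0.0, -0.382, 0.924, 0.002]
force: [-0.4, 0.1, -0.1]
width: 0.475
gripper_force: 12.4
time_s: 13.45
tcp_pos: [0.4514, 0.2328, 0.0204]
ee_rot: [-0.0, -0.382, 0.924, 0.002]
force: [0.3, 0.2, -0.2]
width: 0.445
gripper_force: 30.1
time_s: 13.7
tcp_pos: [0.4513, 0.2327, 0.0203]
ee_rot: [-0.0, -0.382, 0.924, 0.002]
force: [1.1, -0.3, -0.7]
width: 0.441
gripper_force: 30.1
```

```bash

python3 -m crank '[[0,0,-0.05,0,0,0],[0,0,-0.1,0,0,0],[0,0,-0.2,0,0,0],[0,0,-0.3,0,0,0],[0,0,-0.4,0,0,0],[0,0,-0.5,0,0,0],[0,0,-0.6,0,0,0],[0,0,-0.6,0,0,0],[0,0,-0.6,0,0,0]]'
python3 - <<'E'
from h import *
to(.5128,.0972,.14,135)
c=cam("side");W=cloud(c)
im=c["image"].astype(int);m=(W[:,:,2]>.09)&(W[:,:,0]>.48)&(W[:,:,0]<.56)&(W[:,:,1]>.25)&(W[:,:,1]<.36)&(im[:,:,0]-im[:,:,2]>25)
print(m.sum(),W[m].min(0),W[m].max(0))
E
```

```text
time_s: 14.45
tcp_pos: [0.4517, 0.2322, 0.1407]
ee_rot: [0.0, -0.382, 0.924, 0.002]
force: [-0.5, -0.4, -2.0]
width: 0.447
gripper_force: 30.4
row [ 0.26  -0.694  0.001  0.004  0.003 -0.002] rows needed 3.6 0.0
t 14.45 tcp [0.4517 0.2322 0.1407] F [-0.5 -0.4 -2. ] w 0.447 gf 30.4 q [-0.06  0.82 -0.87  1.98  0.9   0.78  0.89]
465 [0.48049121 0.2501321  0.13721811] [0.54458839 0.32672175 0.46585517]
```

```bash

python3 -m crank '[[0.04,-0.1,0,0,0,0],[0.08,-0.2,0,0,0,0],[0.12,-0.32,0,0,0,0],[0.17,-0.44,0,0,0,0],[0.21,-0.56,0,0,0,0],[0.24,-0.64,0,0,0,0],[0.26,-0.695,0,0,0,0],[0.26,-0.695,0,0,0,0],[0.26,-0.695,0,0,0,0]]'
python3 - <<'E'
from h import *
to(.5128,.0972,.075,135)
c=cam("side");W=cloud(c)
im=c["image"].astype(int);m=(W[:,:,2]>.09)&(W[:,:,2]<.2)&(W[:,:,0]>.53)&(W[:,:,0]<.63)&(W[:,:,1]>.12)&(W[:,:,1]<.23)&(im[:,:,0]-im[:,:,2]>20)
print(m.sum(),W[m].min(0),W[m].max(0),np.median(W[m],0))
m=(W[:,:,2]>.045)&(W[:,:,2]<.07)&(W[:,:,0]>.5)&(W[:,:,0]<.66)&(W[:,:,1]>.09)&(W[:,:,1]<.25)
print("bowl",W[m].min(0),W[m].max(0))
E
```

```text
time_s: 15.25
tcp_pos: [0.512, 0.0966, 0.1384]
ee_rot: [-0.001, -0.381, 0.924, 0.002]
force: [0.1, 0.2, -1.0]
width: 0.447
gripper_force: 30.5
row [-0.005 -0.003  0.317  0.007 -0.001 -0.003] rows needed 1.5 0.0
t 15.25 tcp [0.512  0.0966 0.1384] F [ 0.1  0.2 -1. ] w 0.447 gf 30.5 q [ 0.24  0.84 -0.88  1.94  0.9   0.82  1.19]
297 [0.55190284 0.13162313 0.11850327] [0.60534961 0.19405509 0.16605216] [0.5821121  0.17465882 0.15128272]
bowl [0.51915042 0.1084282  0.04501623] [0.64376724 0.23223593 0.05690131]
```

The garlic is over the bowl's centre. I'll lower with a 15° tips-down tilt and let go gently.

```bash

python3 -m crank '[[0,0,0.04,0,0.06,0],[0,0,0.08,0,0.12,0],[0,0,0.13,0,0.18,0],[0,0,0.18,0,0.24,0],[0,0,0.22,0,0.3,0],[0,0,0.25,0,0.33,0],[0,0,0.27,0,0.33,0],[0,0,0.27,0,0.33,0],[0,0,0.27,0,0.33,0]]'
python3 - <<'E'
from h import *
to(.5128,.0972,.084,135,15)
c=cam("side");W=cloud(c)
im=c["image"].astype(int);m=(W[:,:,2]>.05)&(W[:,:,2]<.2)&(W[:,:,0]>.53)&(W[:,:,0]<.63)&(W[:,:,1]>.12)&(W[:,:,1]<.23)&(im[:,:,0]-im[:,:,2]>25)
print(m.sum(),W[m].min(0),W[m].max(0),np.median(W[m],0))
E
```

```text
time_s: 16.05
tcp_pos: [0.5121, 0.0973, 0.0857]
ee_rot: [-0.12, -0.379, 0.916, -0.047]
force: [-0.3, -0.6, -1.8]
width: 0.446
gripper_force: 30.5
row [-0.004 -0.003  0.007  0.006  0.005  0.   ] rows needed 0.0 0.0
t 16.05 tcp [0.5121 0.0973 0.0857] F [-0.3 -0.6 -1.8] w 0.446 gf 30.5 q [ 0.09  0.99 -0.8   1.76  0.83  1.07  1.24]
263 [0.55807313 0.13449569 0.05751346] [0.59959062 0.19894767 0.08950655] [0.57896657 0.17188908 0.0750864 ]
```

```bash

python3 -m crank '[[0,0,0,0,0,0],[0,0,0,0,0,0],[0,0,0,0,0,0],[0,0,0,0,0,0],[0,0,0,0,0,0]]' 0.58 20
python3 -m crank '[[0,0,0,0,0,0],[0,0,0,0,0,0],[0.02,0,-0.08,0,0,0],[0.05,0,-0.2,0,0,0],[0.09,0,-0.35,0,0,0],[0.13,0,-0.5,0,0,0],[0.13,0,-0.5,0,0,0]]'
python3 - <<'E'
from h import *
to(.446,.10,.18,-3)
c=cam("side");W=cloud(c)
im=c["image"].astype(int);m=(W[:,:,2]>.015)&(W[:,:,2]<.075)&(W[:,:,0]>.53)&(W[:,:,0]<.63)&(W[:,:,1]>.12)&(W[:,:,1]<.22)&(im[:,:,0]-im[:,:,2]>25)
print(m.sum(),W[m].min(0),W[m].max(0),np.median(W[m],0))
cv2.imwrite("pics/s5.png",cv2.resize(c["image"][170:320,190:390][:,:,::-1],(800,600),interpolation=cv2.INTER_CUBIC))
E
```

```text
time_s: 16.52
tcp_pos: [0.5127, 0.0972, 0.0858]
ee_rot: [-0.119, -0.379, 0.916, -0.047]
force: [-0.1, 0.2, -0.2]
width: 0.579
gripper_force: 7.6
time_s: 17.1
tcp_pos: [0.5156, 0.0999, 0.1953]
ee_rot: [-0.115, -0.379, 0.917, -0.047]
force: [0.0, 0.3, -0.4]
width: 0.581
gripper_force: 7.6
row [ 0.22   0.246  0.135 -0.379 -0.148  3.046] rows needed 1.7 19.3
t 17.1 tcp [0.5156 0.0999 0.1953] F [ 0.   0.3 -0.4] w 0.581 gf 7.6 q [ 0.13  0.84 -0.89  1.69  0.69  1.24  1.35]
314 [0.55141666 0.12035974 0.02200366] [0.60488161 0.18680899 0.05982441] [0.57442469 0.17101143 0.04114455]
```

The garlic rests in the bowl, its top at 0.06. I'll now turn the tongs back and lay them where they lay before.

```bash

python3 -m crank '[[0.1,0.1,0.03,0,-0.11,0],[0.19,0.2,0.05,0,-0.22,0],[0.19,0.2,0.05,0,-0.33,0],[0.19,0.2,0.05,0,-0.33,0]]'
python3 -m crank '[[0,0,0,0,0,0.16],[0,0,0,0,0,0.32],[0,0,0,0,0,0.48],[0,0,0,0,0,0.64],[0,0,0,0,0,0.8],[0,0,0,0,0,0.95],[0,0,0,0,0,1]]'
python3 -m crank '[[0,0,0,0,0,0.16],[0,0,0,0,0,0.32],[0,0,0,0,0,0.48],[0,0,0,0,0,0.64],[0,0,0,0,0,0.8],[0,0,0,0,0,0.95],[0,0,0,0,0,1]]'
python3 -m crank '[[0,0,0,0,0,0.16],[0,0,0,0,0,0.32],[0,0,0,0,0,0.48],[0,0,0,0,0,0.64],[0,0,0,0,0,0.8],[0,0,0,0,0,0.95],[0,0,0,0,0,1],[0,0,0,0,0,1]]'
python3 -c "
from h import *
to(.463,.10,.011,-3)"
```

```text
time_s: 17.48
tcp_pos: [0.4524, 0.0938, 0.1888]
ee_rot: [-0.002, -0.383, 0.924, 0.001]
force: [-0.3, -1.8, -1.6]
width: 0.579
gripper_force: 7.6
time_s: 18.07
tcp_pos: [0.458, 0.0983, 0.1892]
ee_rot: [-0.001, 0.004, 1.0, 0.002]
force: [0.7, 0.1, -0.4]
width: 0.582
gripper_force: 7.6
time_s: 18.65
tcp_pos: [0.4579, 0.0985, 0.1891]
ee_rot: [-0.002, 0.386, 0.923, 0.001]
force: [0.1, -0.2, -1.5]
width: 0.577
gripper_force: 7.6
time_s: 19.32
tcp_pos: [0.4578, 0.0986, 0.1891]
ee_rot: [-0.002, 0.708, 0.707, 0.0]
force: [0.5, 0.4, -1.2]
width: 0.582
gripper_force: 7.6
row [ 0.004  0.028  0.89  -0.003 -0.004  0.065] rows needed 4.3 0.4
t 19.32 tcp [0.4578 0.0986 0.1891] F [ 0.5  0.4 -1.2] w 0.582 gf 7.6 q [-0.13  0.57 -0.27  2.07  0.27  0.54 -0.6 ]
```

```bash

python3 -m crank '[[0,0.03,0.2,0,0,0],[0,0.03,0.4,0,0,0],[0,0.03,0.55,0,0,0],[0,0.03,0.68,0,0,0],[0,0.03,0.76,0,0,0],[0,0.03,0.82,0,0,0],[0,0.03,0.86,0,0,0],[0,0.03,0.88,0,0,0],[0,0.03,0.88,0,0,0],[0,0.03,0.88,0,0,0]]'
python3 -c "
from h import *
to(.463,.10,.009,-3)
c=cam('side');W=cloud(c)
m=(W[:,:,2]>.006)&(W[:,:,2]<.045)&(W[:,:,1]<.04)&(W[:,:,1]>-.03)&(W[:,:,0]<.54)&(W[:,:,0]>.395)
print('pad',m.sum(),W[m].min(0),W[m].max(0))
m=(W[:,:,2]>.006)&(W[:,:,2]<.045)&(W[:,:,1]<.21)&(W[:,:,1]>.16)&(W[:,:,0]<.5)
print('blk',m.sum(),W[m].min(0),W[m].max(0))"
```

```text
time_s: 20.15
tcp_pos: [0.4632, 0.0986, 0.0134]
ee_rot: [-0.002, 0.708, 0.707, 0.001]
force: [0.1, 0.0, -1.3]
width: 0.583
gripper_force: 7.6
row [ 0.007 -0.001  0.022 -0.002 -0.005  0.065] rows needed 0.1 0.4
t 20.15 tcp [0.4632 0.0986 0.0134] F [ 0.1  0.  -1.3] w 0.583 gf 7.6 q [-0.27  0.91 -0.05  2.15  0.41  0.08 -0.72]
pad 27 [0.42716145 0.00406444 0.00876638] [0.50125976 0.03863229 0.03335627]
blk 382 [0.44943891 0.16033372 0.00629865] [0.4766887  0.20188562 0.0402496 ]
```

```bash

python3 -m crank '[[0,0,0.01,0,0,0],[0,0,0.02,0,0,0],[0,0,0.03,0,0,0],[0,0,0.03,0,0,0]]'
python3 -m crank '[[0,0,0,0,0,0],[0,0,0,0,0,0]]' 0.66 20
python3 -m crank '[[0,0,0,0,0,0],[0,0,0,0,0,0],[0,0,0,0,0,0],[0,0,0,0,0,0],[0,0,0,0,0,0]]' 1
python3 -m crank '[[0,0,-0.05,0,0,0],[0,0,-0.15,0,0,0],[0,0,-0.3,0,0,0],[0,0,-0.5,0,0,0],[0,0,-0.7,0,0,0],[0,0,-0.9,0,0,0],[0,0,-0.9,0,0,0]]'
python3 -m crank '[[-0.6,-0.6,-0.6,0,0,0],[-0.6,-0.6,-0.6,0,0,0],[-0.6,-0.6,-0.6,0,0,0],[-0.6,-0.6,-0.6,0,0,0],[-0.6,-0.6,-0.6,0,0,0],[-0.6,-0.6,-0.6,0,0,0],[-0.6,-0.6,-0.6,0,0,0]]'
python3 -c "
from h import *
for n in('side','top'):
  c=cam(n);W=cloud(c);im=c['image'].astype(int)
  def b(t,x0,x1,y0,y1,z0,z1,red=0):
    m=(W[:,:,2]>z0)&(W[:,:,2]<z1)&(W[:,:,1]<y1)&(W[:,:,1]>y0)&(W[:,:,0]<x1)&(W[:,:,0]>x0)
    if red:m&=im[:,:,0]-im[:,:,2]>25
    print(n,t,m.sum(),W[m].min(0).round(4) if m.any() else '',W[m].max(0).round(4) if m.any() else '')
  b('block',.4,.5,.155,.23,.012,.05);b('paddles',.39,.54,-.04,.035,.012,.05)
  b('bowl',.5,.66,.09,.25,.045,.06);b('garlic',.53,.63,.12,.22,.03,.075,1);b('potato',.56,.69,-.02,.08,.012,.05)
"
```

```text
time_s: 20.53
tcp_pos: [0.4631, 0.0985, 0.0073]
ee_rot: [-0.002, 0.708, 0.707, 0.001]
force: [0.3, 0.4, -0.0]
width: 0.583
gripper_force: 7.7
time_s: 20.7
tcp_pos: [0.4627, 0.0985, 0.0072]
ee_rot: [-0.002, 0.708, 0.707, 0.001]
force: [-0.9, -0.1, -1.2]
width: 0.659
gripper_force: 5.9
time_s: 21.12
tcp_pos: [0.4627, 0.0985, 0.0071]
ee_rot: [-0.002, 0.708, 0.707, 0.001]
force: [0.7, 0.4, 0.6]
width: 1.001
gripper_force: 0.0
time_s: 21.7
tcp_pos: [0.4666, 0.0988, 0.1942]
ee_rot: [0.001, 0.708, 0.706, 0.006]
force: [0.2, 0.9, -0.2]
width: 1.003
gripper_force: 0.0
time_s: 22.28
tcp_pos: [0.3424, -0.024, 0.3083]
ee_rot: [-0.0, 0.709, 0.705, 0.001]
force: [0.4, 0.4, -0.0]
width: 0.997
gripper_force: 0.0
side block 329 [0.4489 0.1553 0.0121] [0.4755 0.2006 0.0353]
side paddles 122 [ 0.413  -0.0102  0.012 ] [0.5127 0.0349 0.0289]
side bowl 843 [0.5189 0.1064 0.045 ] [0.6441 0.2316 0.0598]
side garlic 368 [0.5511 0.1216 0.0302] [0.5976 0.1849 0.0598]
side potato 399 [0.5901 0.0169 0.0121] [0.6686 0.0569 0.0373]
top block 175 [0.447  0.1555 0.0171] [0.4726 0.1963 0.0362]
top paddles 102 [ 0.4102 -0.0152  0.0123] [0.5093 0.0331 0.0312]
top bowl 482 [0.5165 0.1052 0.045 ] [0.6395 0.2273 0.0599]
top garlic 150 [0.5555 0.1393 0.0356] [0.5937 0.179  0.0588]
top potato 368 [0.5856 0.0065 0.0122] [0.6651 0.0512 0.0404]
```

```bash
python3 -c "
from workcell import manip
print(manip.job_done())"
```

```text
the job is handed in; nothing more can be done
None
```

I handed the job in at about 22 s of the 64 s allowed. By my last camera readings the garlic rests in the lone bowl, about 8 mm off centre. The tongs lie flat and sprung open, clear of the holder and the bowl, and the bowl and sweet potato are where they started. The hand-in gave back no verdict.

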